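# Reverse the window fan at its controller box

### The job

The window fan is running but blowing the wrong way. At the white controller box on the cabinet, push the tall round power lever over with the fingertips to switch the fan off, then push the short flat direction lever over to its opposite position, and then push the power lever back so the fan runs again; the direction lever must never be thrown while the power is on. Push the levers lightly without pinching them, and leave the speed knob between them and everything else on the cabinet where it is.

Things in the scene. Friction and masses are not known exactly. Their poses are not given: they have to be found in the camera images.
- controller: white plastic fan controller box screwed to the cabinet top, 120 mm along its x, 200 mm along its y, 60 mm tall (flat top face); origin at the centre of its underside. Its x axis points from its front face (vent slots, nearer the robot) to its back face (two cable glands and cords). On its top are two toggle switches, 62 mm left and right of the centre, and a round black speed knob (38 mm across, 19 mm tall) at the centre. It does not move
- power_switch: power toggle switch on the box's top face; it may be the left or the right of the two. Origin on the box's top face at the middle of the switch, x and y axes along the box's. 28 x 44 mm flat steel plate and a steel collar 12 mm across and 8 mm tall; the lever's pivot is 6 mm above the origin and the lever swings in the switch's x-z plane
- direction_switch: fan direction toggle switch, built like the power switch and with the same axes, at the other place on the top face; pivot 6 mm above its origin
- power_lever (a joint): angle of the power lever, rad: 0 = ON, leaning 0.42 rad from upright to the back (switch +x, towards the cords), where it always starts; 0.42 = upright; 0.84 = OFF, leaning 0.42 rad to the front (switch -x, towards the vent slots). A spring drives it away from upright, so past upright it snaps over by itself, and it rests only at the two ends. Pushing it over takes about 4 N at the tip, most at the start
- direction_lever (a joint): angle of the direction lever, rad: 0 = leaning 0.42 rad to the front (switch -x), where it always starts; 0.84 = its opposite position, leaning 0.42 rad to the back (switch +x). It snaps over past upright (0.42) in the same way. Pushing it over takes about 3 N at the tip
- power_tip (a point): top end of the power lever: a black round bat-shaped lever 36 mm long from its pivot (42 mm above the box's top when upright, 39 mm when leaning), 12 mm thick near the top, tapering to 7 mm at the collar
- direction_tip (a point): top end of the direction lever: a black flat paddle 25 mm long from its pivot (31 mm above the box's top when upright, 29 mm when leaning), 18 mm wide along y, 6 mm thick along its swing
- knob_mark (a point): end of the white line on top of the speed knob, 15 mm from the knob's axis; shows where the knob is set, which differs from start to start. Must stay as it is
- toothpick_holder: orange plastic toothpick holder with a ribbed twist cap, upright cylinder 41 mm across and 88 mm tall, standing a few cm in front of the controller box; loose, origin at the centre of its underside. Leave it alone
- ashtray: round stainless steel ashtray, 104 mm across the rim, 30 mm tall with three cigarette rests on the rim, beside the controller box; loose, origin at the centre of its underside. Leave it alone
- lidded_cup: jade-green ceramic cup with a knobbed lid and one side handle, body 80 mm across, lid 85 mm across, 116 mm tall; loose, origin at the centre of its underside. Leave it alone
- massage_roller: wooden massage roller lying near the left edge: handle along its x axis and a 130 mm cross axle with ribbed wheels at its origin, 36 mm high, about 170 mm long; loose, origin at the centre of the wheel axle, at table level. Leave it alone
- remote: grey remote control lying flat beside the controller box, 160 x 46 x 18 mm, long along its x axis; loose, origin at the centre of its underside. Leave it alone
- tea_canister: dark grey-green tea tin, 78 mm across, 120 mm tall; loose, origin at the centre of its underside. Leave it alone

How it is judged:
By the outcome, as a careful person would: the job done as asked, in the order asked, and still so for the second after the job is handed in, with the robot touching nothing.
It also fails if it takes over 40 s, if anything falls off the work surface, if the arm or the gripper's body presses on something with over 40 N, if the wrist force passes 120 N, or if a joint passes its speed limit or range.

### The arm

A 6-joint arm with a two-finger parallel gripper is mounted at the origin on the work surface. World frame = base frame: x ahead of the robot, y to its left, z up, the work surface at z = 0. Lengths are in m, angles in rad, forces in N, time in s.
With the tool pointing down it reaches from about 0.275 to 0.875 m from the base axis. Payload 12.5 kg.
Tool frame: the origin (TCP) lies at the very end of the fingers, on their centre line; the grasp point (between the pads) lies 19 mm behind it; x points along the fingers, y is the direction in which the jaws open and shut, and the axes are right-handed (so a half turn about x gives the same grasp; the last joint's range is limited). The gripper opens to 85 mm and grips with 20 to 120 N. Pads are 22 mm wide; open, the fingers measure 114 mm over their backs; the gripper's body (76 mm by 85 mm) begins 54 mm behind the grasp point. The pads swing forward as they close: fully open they stand 13 mm farther back than shut.
Start: joints at [1.214, 0.351, 1.652, -0, 1.139, -0.085], TCP at [0.148, 0.53, 0.199] pointing down, gripper open.
Joint ranges: [-2.75, 2.75], [-0.79, 2.1], [0.01, 2.65], [-1.57, 4.71], [0.07, 3.14], [-2.87, 2.87]. Speed limits (rad/s): [2.22, 2.22, 2.79, 3.14, 3.14, 3.14].

### API

Orientations are given as a 3x3 rotation matrix whose columns are the frame's x, y, z axes.
In Python, from bench import manip gives the robot as it stands. Calls block until the motion is done:
- manip.move_ptp(position, orientation): joint-space move of the TCP to a pose.
- manip.move_l(position, attitude=None, max_speed=0.15): straight line of the TCP; attitude=None keeps the orientation; max_speed is the mean speed in m/s.
- manip.move_j(angles): joint-space move.
- manip.set_gripper(opening, effort=None): opening from 0.0 (shut) to 1.0 (fully open); effort is the grip in N (None keeps the last); returns when the fingers have stopped.
- manip.dwell(seconds).
- manip.inverse_kinematics(position, orientation): joint angles nearest the present ones, or None.
- manip.grab_frame(name): name is "side" or "top"; returns (picture, depth): 420x560x3 uint8, red, green, blue; 420x560 float32, m along the optical axis (not along the pixel's ray), 0 where there is no reading.
- manip.get_calibration(name): a dict with "camera_matrix" (3x3 intrinsics, pixels), "R" (3x3) and "t" (3): a world point X has camera coordinates R X + t. Camera axes: x right, y down, z forward; pixel columns grow to the right and rows downward; lengths in m; the calibration is good to about 2 mm. A picture is of the moment at which its call begins. get_calibration takes no time and is no camera call.
A pose or a line that the arm cannot do raises manip.Unreachable and nothing moves.
- manip.sign_off(): hands the job in, once; it reports no verdict.
Trained networks look in the newest picture that a camera, given by its name, has taken for a name from the list of things; names that differ only in an ending like _2 or _b are one class to them, and where a whole thing is asked for, a point or a joint stands for the part that bears it (a point fixed in the world has none). Each returns a list of dicts, best first, with "confidence" (0 to 1); they miss things now and then, are a little off and sometimes report something else, mostly with a low value. They report only what shows in the picture. A call takes as long as a camera call.
- manip.look_for(camera, name): "at" ([x, y, z] in m, in world coordinates, good to about 4 mm: the middle of the surface that is visible of it).
Readings, each from a call of its own:
- manip.current_time(): time.
- manip.current_qpos(): joint angles.
- manip.current_joint_vel(): joint speeds.
- manip.current_joint_torque(): joint torques, N m.
- manip.current_ee_pos(): TCP position.
- manip.current_tcp_rot(): TCP orientation.
- manip.current_force(): force on the tool from outside, world axes, zero at the start.
- manip.current_ft_torque(): the same for the moment, N m.
- manip.current_grip_width(): opening from 0.0 (shut) to 1.0 (fully open).
Only numpy, scipy, OpenCV 4.12 (cv2) and the standard library are available. Lean on these libraries where they do the work, as an engineer would, in place of code of your own. Each camera call takes 0.05 s, during which the arm holds its last target. There are 200 camera calls.

## Working session

There is one attempt and no reset: what is moved stays moved. The work goes in short steps, each a Python script; the robot and the scene stay as the last script left them, time stands still between calls to the robot, and variables do not carry over. Pictures are saved under pics/ and viewed, about 8 in all and at most 12, crops included, and the job is handed in when it is done.

```bash
mkdir -p pics; ls
python3 - <<'E'
from bench import manip
import cv2, numpy as np
np.set_printoptions(precision=4,suppress=True)
for c in ("side","top"):
    p,d=manip.grab_frame(c); cv2.imwrite(f"pics/{c}0.png",p[:,:,::-1]); np.save(f"{c}0.npy",d)
    k=manip.get_calibration(c); print(c,np.array(k["camera_matrix"]),np.array(k["R"]),np.array(k["t"]))
    for n in ("controller","power_switch","direction_switch","power_tip","direction_tip","knob_mark","toothpick_holder","ashtray","lidded_cup","tea_canister","remote"):
        print(n,[(np.round(r["at"],4),round(r["confidence"],2)) for r in manip.look_for(c,n)[:2]])
print(manip.current_time())
E
```

```text
pics
side [[527.0143   0.     288.9314]
 [  0.     527.0143 214.697 ]
 [  0.       0.       1.    ]] [[ 0.9877 -0.1554  0.019 ]
 [-0.1011 -0.7258 -0.6804]
 [ 0.1196  0.6701 -0.7326]] [-0.5153  0.1348  1.4595]
controller [(array([ 0.5559, -0.0675,  0.0625]), 0.95), (array([0.641 , 0.1856, 0.0087]), 0.58)]
power_switch [(array([ 0.5409, -0.0883,  0.066 ]), 0.63)]
direction_switch []
power_tip []
direction_tip []
knob_mark [(array([ 0.5511, -0.0362,  0.0726]), 0.43)]
toothpick_holder [(array([ 0.4211, -0.0466,  0.0639]), 0.87)]
ashtray [(array([0.6428, 0.1858, 0.0139]), 0.8)]
lidded_cup [(array([ 0.5292, -0.5201,  0.0897]), 0.74), (array([ 0.3409, -0.4304,  0.1187]), 0.31)]
tea_canister [(array([ 0.3441, -0.4301,  0.1219]), 0.56)]
remote [(array([ 0.5277, -0.2217,  0.0173]), 0.78), (array([ 0.5399, -0.0891,  0.0627]), 0.37)]
top [[452.6926   0.     285.6168]
 [  0.     452.6926 201.1075]
 [  0.       0.       1.    ]] [[-0.0194 -0.9995 -0.025 ]
 [-0.989   0.0228 -0.1461]
 [ 0.1466  0.0219 -0.9889]] [0.0467 0.5312 1.3294]
controller [(array([ 0.5608, -0.0405,  0.0639]), 0.59)]
power_switch [(array([ 0.5363, -0.0831,  0.0611]), 0.65)]
direction_switch [(array([ 0.4242, -0.0285,  0.0895]), 0.7)]
power_tip [(array([ 0.5213, -0.2153,  0.0174]), 0.25)]
direction_tip []
knob_mark [(array([ 0.553 , -0.0264,  0.0749]), 0.54)]
toothpick_holder [(array([ 0.4239, -0.0289,  0.0863]), 0.75)]
ashtray [(array([0.6416, 0.177 , 0.0059]), 0.95)]
lidded_cup [(array([ 0.5284, -0.5046,  0.0963]), 0.77)]
tea_canister [(array([ 0.3389, -0.3943,  0.1163]), 0.64)]
remote [(array([ 0.5244, -0.2134,  0.0207]), 0.58)]
1.2
```

Run:
```python
import cv2,numpy as np
from bench import manip
for c in ("side","top"):
    k=manip.get_calibration(c);K=np.array(k["camera_matrix"]);X=np.array(k["R"])@np.array([.55,-.03,.07])+np.array(k["t"]);u=(K@X)[:2]/X[2];u=u.astype(int);print(c,u)
    p=cv2.imread(f"pics/{c}0.png");x0,y0=u[0]-75,u[1]-56
    cr=cv2.resize(p[y0:y0+112,x0:x0+150],None,fx=5,fy=5,interpolation=cv2.INTER_CUBIC);print(x0,y0)
    cv2.imwrite(f"pics/{c}crop.png",cr)
```

```text
side [301 234]
226 178
top [307 193]
232 137
```

View pics/side0.png

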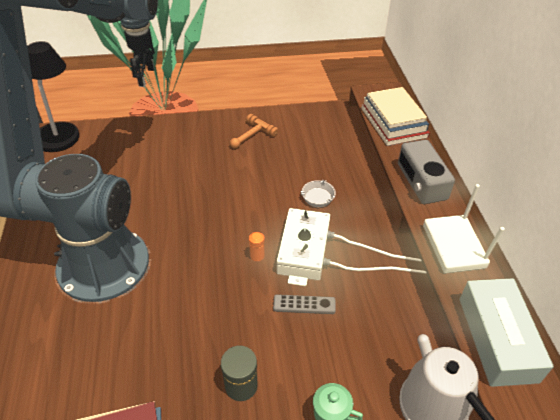

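View pics/sidecrop.png

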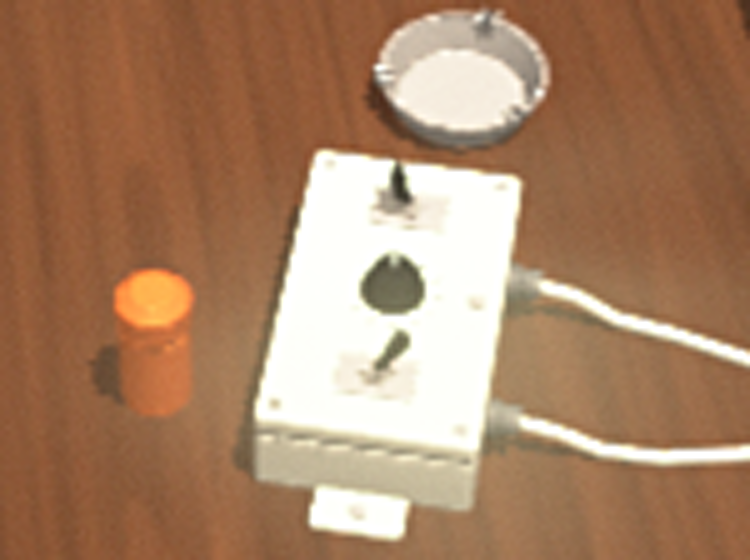

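View pics/topcrop.png

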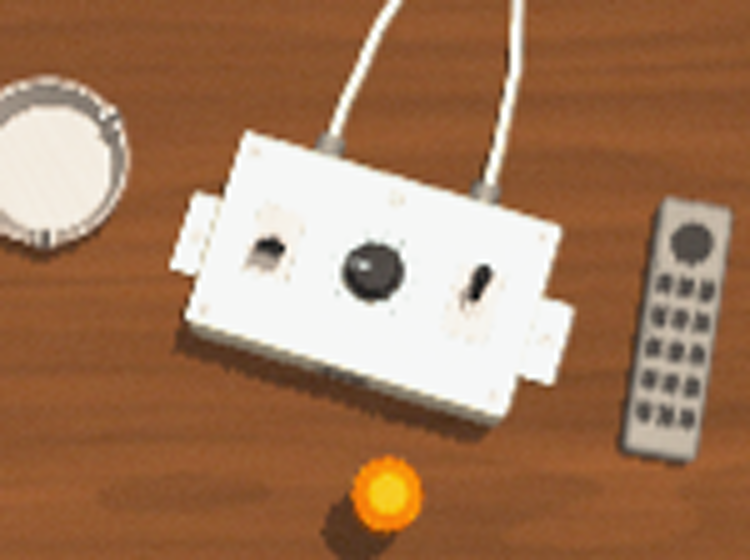

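The power lever is the right switch: crop (480,285) top and (400,345) side, round, leaning to the back. The direction lever is the left one: (270,248) top and (400,185) side, a flat paddle leaning to the front. The knob is between them, and the box is yawed about -17°. Next I'll fit the box top face from both depth maps.

```bash
cat > h.py <<'E'
import cv2,numpy as np
from bench import manip
np.set_printoptions(precision=4,suppress=True)
def cloud(c,d):
    k=manip.get_calibration(c);K=np.array(k["camera_matrix"]);R=np.array(k["R"]);t=np.array(k["t"])
    v,u=np.indices(d.shape);P=np.stack([(u-K[0,2])/K[0,0]*d,(v-K[1,2])/K[1,1]*d,d],-1)
    return (P-t)@R
def proj(c,X):
    k=manip.get_calibration(c);Y=np.array(k["R"])@X+np.array(k["t"]);u=np.array(k["camera_matrix"])@Y;return u[:2]/u[2]
E
python3 - <<'E'
from h import *
for c in ("top","side"):
    d=np.load(f"{c}0.npy");P=cloud(c,d);
    m=(d>0)&(abs(P[...,0]-.555)<.14)&(abs(P[...,1]+.035)<.15)
    t=m&(abs(P[...,2]-.061)<.008); Q=P[t]; 
    n,l,s,_=cv2.connectedComponentsWithStats(t.astype(np.uint8)); i=1+np.argmax(s[1:,4]); Q=P[l==i]
    r=cv2.minAreaRect(Q[:,:2].astype(np.float32)*1000); print(c,r,"z",np.median(Q[:,2]))
    print(cv2.boxPoints(r)/1000)
    ang=r[2] if r[1][0]<r[1][1] else r[2]-90
    ang=(ang+45)%180-45; a=np.deg2rad(ang);ex=np.array([np.cos(a),np.sin(a)]);ey=np.array([-ex[1],ex[0]])
    o=np.array(r[0])/1000;print("ang",ang,"o",o)
    h=m&(P[...,2]>.068)&(P[...,2]<.115)
    q=P[h];b=np.c_[(q[:,:2]-o)@ex,(q[:,:2]-o)@ey,q[:,2]]*1000
    for lo,hi in((-90,-35),(-30,30),(35,90)):
        g=b[(b[:,1]>lo)&(b[:,1]<hi)&(abs(b[:,0])<45)];
        if len(g): print(lo,hi,len(g),g.min(0),g.max(0),g.mean(0)); print(g[np.argsort(-g[:,2])][:6])
E
```

```text
top ((556.3765869140625, -26.655487060546875), (199.82623291015625, 121.14964294433594), 71.2423095703125) z 0.06017821618822505
[[ 0.4669 -0.1018]
 [ 0.5816 -0.1407]
 [ 0.6459  0.0485]
 [ 0.5311  0.0874]]
ang -18.7576904296875 o [ 0.5564 -0.0267]
-90 -35 32 [ -4.167  -85.6953  68.2293] [ 21.4637 -54.744  101.3565] [  7.7303 -61.9046  86.4792]
[[ 10.8146 -62.0244 101.3565]
 [ 16.4613 -60.3272 101.1487]
 [ 12.8138 -58.4275 101.0369]
 [ 13.7834 -61.188  100.4539]
 [  9.2071 -65.6564  99.5111]
 [ 12.1613 -64.8213  98.6933]]
-30 30 84 [-37.9065 -17.3904  68.2629] [14.5971 17.3546 87.9976] [-1.8548 -0.1938 77.2258]
[[  7.34     6.165   87.9976]
 [  3.6513 -10.3536  85.4123]
 [  9.7722   0.71    84.1547]
 [ -8.0699  -1.7762  83.6875]
 [ -6.2962  -7.3593  83.5554]
 [-10.6359   6.6202  83.303 ]]
35 90 22 [-12.0682  53.465   68.6644] [36.6001 86.8724 94.4731] [-4.636  62.7683 84.8914]
[[-11.2169  61.5212  94.4731]
 [ -7.1082  59.8313  91.9753]
 [-11.777   55.2979  91.2915]
 [ -8.6884  65.493   90.9648]
 [ -7.9455  53.465   90.4999]
 [ -8.78    56.2737  90.2603]]
side ((556.7622680664062, -30.
[... 342 characters left out ...]
.1262]
 [  9.1236 -62.2896 101.7684]
 [ 14.2505 -60.7197 101.0495]
 [ 11.6293 -60.9358 100.7225]
 [ 12.1152 -64.0971 100.4568]
 [  9.9346 -66.9753  99.2678]]
-30 30 93 [-15.434  -16.0669  68.0026] [14.5394 15.9228 82.6453] [ 0.0832 -1.9887 75.7568]
[[ -1.0769  10.1562  82.6453]
 [ -5.5058   3.0094  81.3648]
 [ -0.6154 -10.7666  81.2849]
 [ -0.112    4.1719  81.2024]
 [ -8.2305   2.6816  81.1557]
 [  2.0407   8.388   81.1073]]
35 90 33 [-11.7764  52.4988  68.3772] [13.1081 77.003  92.3005] [-4.8206 61.644  81.1547]
[[ -8.5836  57.1313  92.3005]
 [ -8.0515  53.7303  91.8816]
 [ -6.5848  63.2381  90.4001]
 [ -9.4555  63.6672  89.3796]
 [-10.6678  71.8022  88.8841]
 [ -6.2248  61.4435  88.2375]]
```

```bash
cat >> h.py <<'E'
O=np.array([.5566,-.0275]);A=np.deg2rad(-18.7)
ex=np.array([np.cos(A),np.sin(A)]);ey=np.array([-ex[1],ex[0]])
ROT=np.array([[0,0,-1],[ey[0],ey[1],0],[ex[0],ex[1],0]]).T
if manip.current_tcp_rot()[:,1]@ROT[:,1]<0: ROT=ROT@np.diag([1,-1,-1])
def W(bx,by,z): return [*(O+bx/1000*ex+by/1000*ey),z]
def push(xs,by,z):
    """finger centre positions along box x (mm)"""
    for x in xs:
        manip.move_l(W(x,by,z),max_speed=.05)
        f=np.array(manip.current_force());print("x",x,"f",f[:2]@ex,f[:2]@ey,f[2],"t",manip.current_time())
def look(name,c="side"):
    p,d=manip.grab_frame(c);u=proj(c,W(0,0,.07)).astype(int);x0,y0=u-[75,56]
    cv2.imwrite(f"pics/{name}.png",cv2.resize(p[y0:y0+112,x0:x0+150,::-1],None,fx=5,fy=5,interpolation=cv2.INTER_CUBIC))
    P=cloud(c,d);q=P[(d>0)&(P[...,2]>.075)&(P[...,2]<.108)]
    b=np.c_[(q[:,:2]-O)@ex,(q[:,:2]-O)@ey,q[:,2]]*1000
    for n,s in(("power",-62),("dir",62)):
        g=b[(abs(b[:,1]-s)<16)&(abs(b[:,0])<30)];g=g[g[:,2]>g[:,2].max()-8] if len(g) else g
        print(n,len(g),g.mean(0) if len(g) else "")
E
python3 - <<'E'
from h import *
manip.set_gripper(0.0,20)
manip.move_ptp(W(43,-62,.17),ROT);print(manip.current_time(),manip.current_qpos())
f=manip.current_force();print(f,manip.current_grip_width())
manip.move_l(W(43,-62,.085))
print(manip.current_ee_pos(),W(43,-62,.085),manip.current_force())
look("pre")
E
```

```text
4.6583 [-0.2497  0.4462  1.5861  0.0001  1.1094 -1.4951]
[-0.2073 -0.1574 -0.3603] 0.0019213187029001222
[ 0.578  -0.1     0.0858] [np.float64(0.5774520365267674), np.float64(-0.10001339581543786), 0.085] [ 0.3801 -0.6679  0.0444]
power 12 [ 12.8287 -65.1012  97.6247]
dir 12 [-7.6104 62.1487 87.8878]
```

View pics/pre.png

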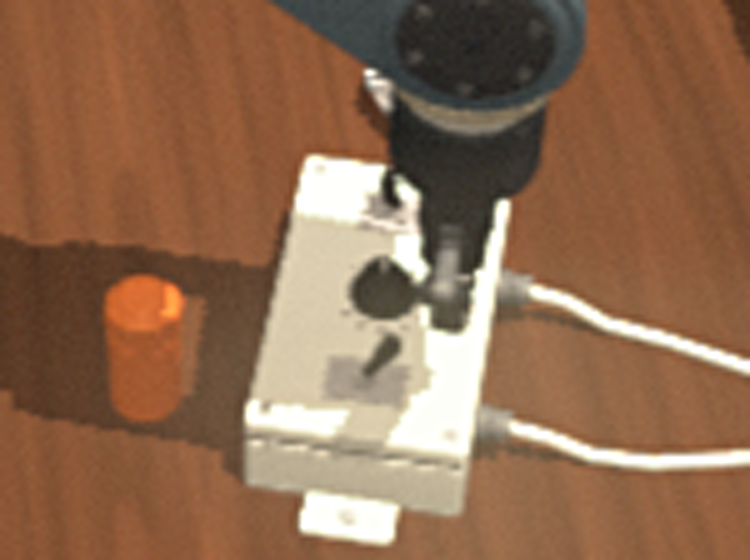

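The shut fingertips, ending at (450,328), stand behind the power lever tip at (393,345), with a clear gap. I'll push now.

Run:
```python
from h import *
push([34,28,20,14,11],-62,.085)
push([30],-62,.085)
manip.move_l(W(30,-62,.15))
manip.move_l(W(-38,62,.15),max_speed=.2);print(manip.current_time())
look("off")
```

```text
x 34 f -0.011444010615542202 -0.0029563890999266427 0.19130709721883019 t 5.7583
x 28 f 0.01945768504561733 -0.35314918459114075 0.7589270511753285 t 6.025
x 20 f -0.15644162526082395 0.02725526979030455 0.4418973587549747 t 6.3333
x 14 f 0.3424037393474069 0.9563334090262746 -0.8803213026439717 t 6.6
x 11 f 0.04356498934383357 -0.41496113921318356 0.17643862708619973 t 6.85
x 30 f 0.7959073551418062 0.06589012910379202 -0.3713640421705773 t 7.3833
8.825
power 11 [ 13.771  -65.2261  98.2695]
dir 18 [-6.8179 59.0869 87.5934]
```

View pics/off.png

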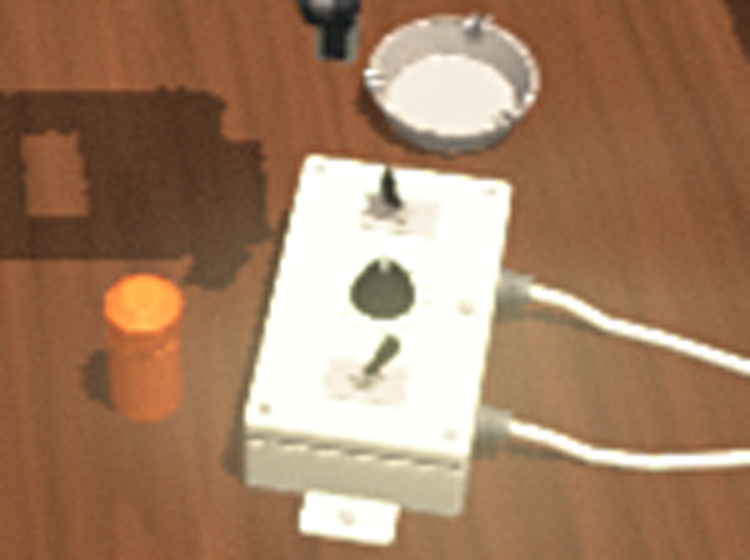

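The power lever is still ON, at (390,350), and no force was felt, so the finger missed it. I'll work out where the fingertip really is.

Run:
```python
from h import *
u=proj("side",W(0,0,.07)).astype(int);x0,y0=u-[75,56]
print("pre expected",(proj("side",W(43,-62,.085))-[x0,y0])*5)
print("now expected",(proj("side",manip.current_ee_pos())-[x0,y0])*5, manip.current_ee_pos(),W(-38,62,.15),manip.current_grip_width())
print(manip.current_tcp_rot(),ROT)
for c in ("side","top"):
    p,d=manip.grab_frame(c);P=cloud(c,d)
    q=P[(d>0)&(P[...,2]>.12)&(P[...,2]<.20)&(abs(P[...,0]-.54)<.12)&(abs(P[...,1]-.04)<.12)]
    b=np.c_[(q[:,:2]-O)@ex,(q[:,:2]-O)@ey,q[:,2]]*1000
    for z in range(120,200,10):
        g=b[(b[:,2]>=z)&(b[:,2]<z+10)]
        if len(g):print(c,z,len(g),g.min(0),g.max(0))
```

```text
pre expected [440.6346 360.0952]
now expected [331.85    92.3052] [0.5406 0.0425 0.1498] [np.float64(0.5404840148619627), np.float64(0.04341033086250949), 0.15] -4.865085042333189e-05
[[-0.0003  0.3213  0.947 ]
 [-0.0002  0.947  -0.3213]
 [-1.     -0.0003 -0.0002]] [[ 0.      0.3206  0.9472]
 [ 0.      0.9472 -0.3206]
 [-1.      0.      0.    ]]
side 170 1 [-33.2054  56.5763 179.7105] [-33.2054  56.5763 179.7105]
side 180 8 [-46.7507  50.0356 181.7789] [-27.9308  59.9328 188.2501]
side 190 23 [-47.3369  43.8044 190.9747] [-27.2405  68.2934 199.4058]
```

Run:
```python
from h import *
manip.move_l(W(45,-62,.15),max_speed=.2)
manip.move_l(W(45,-62,.072))
print(manip.current_force(),manip.current_time())
p,d=manip.grab_frame("side");P=cloud("side",d)
u=proj("side",W(30,-62,.085)).astype(int);x0,y0=u-[38,34]
im=cv2.resize(p[y0:y0+56,x0:x0+75,::-1],None,fx=10,fy=10,interpolation=cv2.INTER_NEAREST)
for z in(.062,.072,.082,.092,.102):
    for y,c in((-62,(0,0,255)),(-76,(255,0,0))): cv2.circle(im,tuple(int(v) for v in (proj("side",W(45,y,z))-[x0,y0])*10),3,c,-1)
cv2.imwrite("pics/tip.png",im)
b=np.concatenate([((P[...,:2]-O)@np.c_[ex,ey]),P[...,2:]],-1)*1000
m=(d>0)&(b[...,2]>66)&(b[...,2]<150)&(abs(b[...,0]-45)<20)&(abs(b[...,1]+62)<30)
for z in range(66,150,7):
    g=b[m&(b[...,2]>=z)&(b[...,2]<z+7)]
    if len(g):print(z,len(g),g.min(0),g.max(0))
```

```text
[-0.338  -0.3189  0.0903] 10.5417
101 3 [ 36.8798 -67.7399 104.2864] [ 55.3186 -66.8052 107.0654]
108 8 [ 36.7184 -74.5972 108.2387] [ 55.053  -66.5667 114.9102]
115 13 [ 34.339  -77.1916 115.0525] [ 54.596  -67.7901 121.5053]
122 6 [ 39.8077 -78.4919 122.1743] [ 52.2065 -71.2678 128.6724]
129 7 [ 39.4536 -80.0489 129.3077] [ 50.0588 -76.1394 134.343 ]
```

View pics/tip.png

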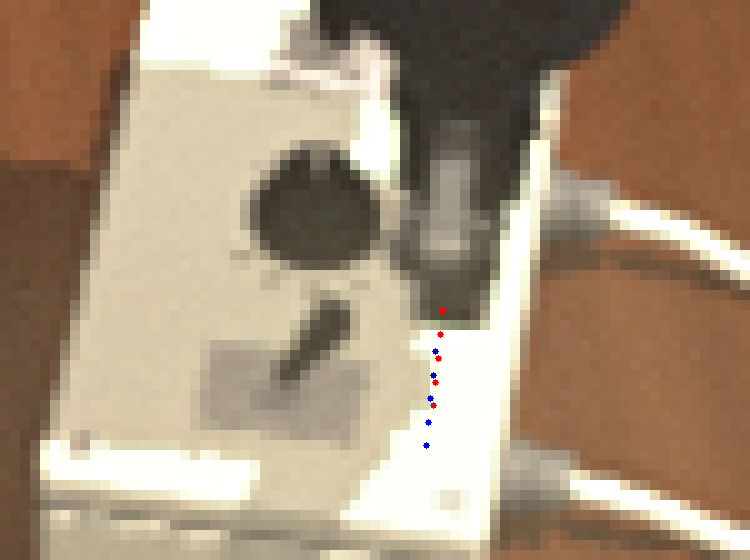

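The visible fingertips end about 28 mm above the reported TCP: the tip is at z≈0.101 with the TCP at 0.072. That explains the miss. I'll go lower to match, with the tip at about 0.085.

Run:
```python
from h import *
manip.move_l(W(45,-63,.057),max_speed=.06); print(manip.current_force())
push([36,31,26,21,16,12,9.5],-63,.057)
push([32],-63,.057)
manip.move_l(W(32,-63,.13))
manip.move_l(W(-38,62,.13),max_speed=.2);print(manip.current_time())
look("off2")
```

```text
[0.1493 0.7836 0.6344]
x 36 f -0.11293140570391977 0.08028199560385535 -0.7924769901502902 t 11.325
x 31 f 0.5114159392320801 0.6587588104113005 0.22780886610013634 t 11.575
x 26 f 6.336858905235845 0.8018183636976994 3.57975253821865 t 11.825
x 21 f 1.049935535311865 1.0458658050070009 0.6935888941213276 t 12.075
x 16 f 0.5827956343983471 -0.21703053494225624 0.2795273355558251 t 12.325
x 12 f 0.5847118451451714 -0.9943075188334917 0.08368394168240328 t 12.575
x 9.5 f 0.06334204427635481 0.10688920840392079 -0.2589468629152368 t 12.825
x 32 f -0.17978043246935266 0.2664616191919326 0.44981220996067567 t 13.425
14.925
power 15 [-10.6561 -65.0923  97.2627]
dir 8 [-7.0739 58.5846 90.8772]
```

View pics/off2.png

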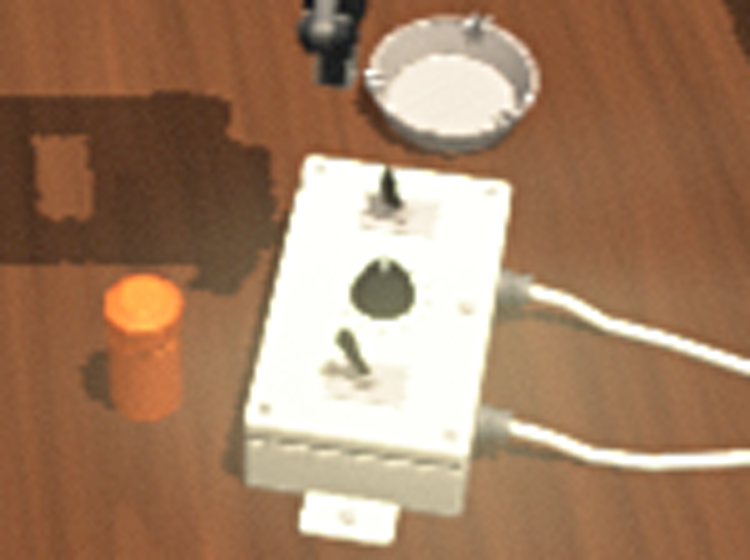

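The power lever now leans to the front, at (350,345), so it is OFF. The force dropped after the snap. Next is the direction lever.

Run:
```python
from h import *
manip.move_l(W(-38,61,.051),max_speed=.1); print(manip.current_force())
push([-29,-24,-20,-16,-13,-10.5],61,.051)
push([-34],61,.051)
manip.move_l(W(-38,61,.13));print(manip.current_time())
look("dir")
```

```text
[-0.1341 -0.228  -0.2811]
x -29 f 0.29549788922330517 -0.6333305363146072 0.5557841667694611 t 16.25
x -24 f -0.7151425775661586 -0.7107502971595441 0.7653150908075826 t 16.5
x -20 f -4.54768191220444 0.6336145656333223 1.225732892556622 t 16.75
x -16 f -1.0079997572859627 -1.2516910451404126 0.39115093057513495 t 17.0
x -13 f -0.032323106432706944 0.43353442902310724 0.08099030585468865 t 17.25
x -10.5 f 0.2106095501850046 0.4408632956028723 0.29977226680174063 t 17.5
x -34 f -0.17272514865544533 -0.24719597268992183 0.7418296899073066 t 18.1167
18.7917
power 15 [-10.5101 -64.839   96.993 ]
dir 12 [ 9.1529 59.5559 87.7741]
```

View pics/dir.png

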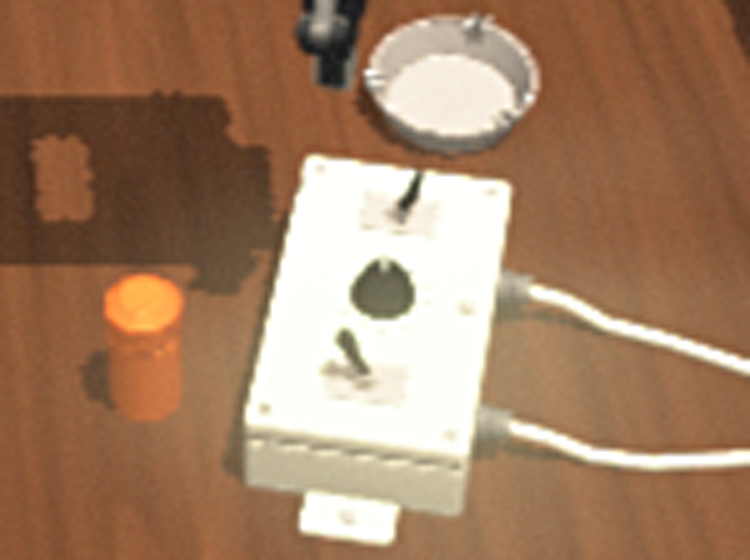

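The direction lever now leans to the back, at (410,190), and power is still OFF. I'll push power back ON from the front.

Run:
```python
from h import *
manip.move_l(W(-46,-63,.13),max_speed=.2)
manip.move_l(W(-46,-63,.057),max_speed=.1); print(manip.current_force())
push([-36,-31,-26,-21,-16,-12.5,-10],-63,.057)
push([-40],-63,.057)
manip.move_l(W(-46,-63,.13));manip.move_l(W(-50,75,.17),max_speed=.2);print(manip.current_time())
look("on")
for c in("side",):
    for n in("toothpick_holder","ashtray","remote","knob_mark"): print(n,[np.round(r["at"],4) for r in manip.look_for(c,n)[:1]])
```

```text
[-0.293  -0.2508 -0.1819]
x -36 f 0.2298357165963374 -0.45192378493838936 0.4803159938574971 t 20.85
x -31 f -0.07364867038648756 -0.6995902405215442 -0.6992025527068068 t 21.1
x -26 f -4.785751989235738 -0.02875365015949094 0.5797683523816123 t 21.35
x -21 f -3.7836792216685655 0.13643033798773674 1.607580906921233 t 21.6
x -16 f -0.1532909613465574 -0.9383746847539394 -0.19040020034402527 t 21.85
x -12.5 f 0.0745850440843617 0.5666558953384221 1.0389221263556934 t 22.1
x -10 f 0.8739928178177905 0.04425698979120102 0.80053075740126 t 22.35
x -40 f -0.05980458074128758 0.7800937355075228 0.1260398213449397 t 23.1
24.6083
power 13 [ 13.4046 -64.5997  97.2371]
dir 9 [10.1982 58.7446 89.7647]
toothpick_holder [array([ 0.4251, -0.0531,  0.0637])]
ashtray [array([0.6401, 0.1843, 0.0094])]
remote [array([ 0.3434, -0.428 ,  0.1191])]
knob_mark [array([ 0.5554, -0.0339,  0.0749])]
```

View pics/on.png

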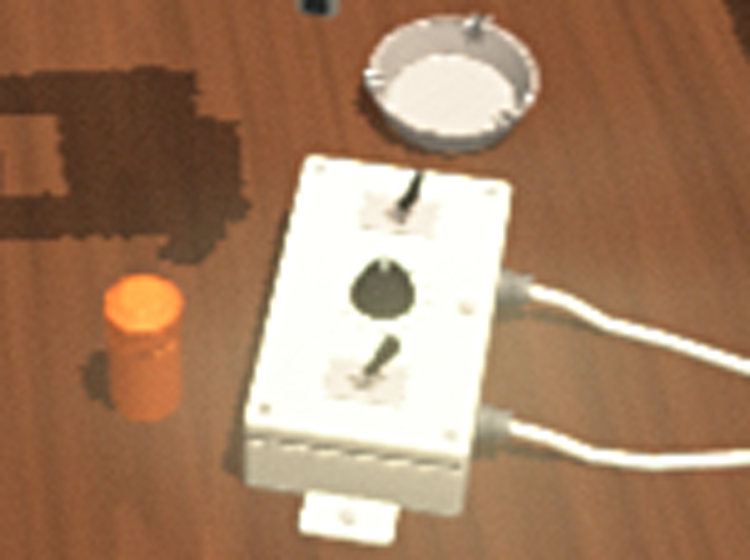

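Power is ON again, leaning to the back at (385,350), and the direction lever is still reversed at (410,190). The knob mark, holder and ashtray show unchanged, and the arm is clear. I'll hand the job in.

```bash
python3 -c "
from bench import manip
manip.sign_off()"
```

```text
the job is handed in; nothing more can be done
```

The fan is switched back on with its direction reversed, and I handed the job in at about 25 s of the 40 s allowed. With the gripper shut, I pushed the power lever OFF, threw the direction lever, and pushed power back ON, checking each step by camera before the next. The highest force I read while pushing was about 7 N.

- **Last checks:** the final picture shows the power lever leaning back (ON) and the direction lever leaning back (its opposite position). The knob mark, toothpick holder and ashtray look unmoved, and the gripper was clear of everything.
- **First push missed:** the fingertips passed over the power lever without touching it. The camera showed the shut tips ending about 28 mm above the reported TCP, so I lowered the pushes by that much. I did not find out why they differ.
- **Check that disagreed:** the last detector call for the remote returned a point at the tea canister, which I took as a false report. I did not re-measure the remote, canister, cup or massage roller. The arm's low moves stayed over the controller box.

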